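Power-cycle the frozen bench scale

ROBOT

A 7-joint arm with a two-finger parallel gripper is mounted at the origin on a cart in front of the work surface, level with it; the furniture and walls round the work are solid. World frame = base frame: x ahead of the robot, y to its left, z up, the work surface at z = 0. Lengths are in mm, angles in rad, forces in N, time in s.
With the tool pointing down it reaches from about 400 to 925 mm from the base axis. Payload 4.1 kg.
Tool frame: the origin (TCP) lies midway between the tips of the shut fingers; the grasp point (between the pads) lies arm.tcp_to_grasp behind it (arm.tcp_to_grasp is the distance from the TCP to the grasp point, in mm); y points along the fingers, z is the direction in which the jaws open and shut, and the axes are right-handed (so a half turn about y gives the same grasp; the last joint's range is limited). The gripper opens to 85 mm and grips with 20 to 120 N. Pads are 22 mm wide; open, the fingers measure 114 mm over their backs; the gripper's body (76 mm by 85 mm) begins 54 mm behind the grasp point. The pads swing forward as they close: fully open they stand 13 mm farther back than shut.
Start: joints at [1.022, 0.398, 0.045, 1.537, -0.019, 1.207, -0.051], TCP at [282.65, -585.365, 231.347] pointing down, gripper open.
Joint ranges: [-2.82, 2.82], [-0.49, 2.23], [-1.37, 1.46], [0, 2.46], [-1.36, 4.5], [0.23, 2], [-2.94, 2.94]. Speed limits (rad/s): [2.57, 2.57, 3.14, 3.14, 3.14, 3.14, 3.14].

INTERFACE

Orientations are given as a 3x3 rotation matrix whose columns are the frame's x, y, z axes.
In Python, from rig import arm gives the robot as it stands. The module is installed in compiled form; this text tells all that it offers.
- The arm moves only by the tool arm_command, never from a script. Its argument "motion" is one flat list of numbers, 7 for each row, row after row: the turn, a rotation vector about the tool's x, y, z in rad, then the shift along the tool's x, y, z in mm, then the opening, from -1 (shut) to 1 (fully open), so that 0 is half open. In form: [ax, ay, az, x, y, z, fingers, ax, ay, az, x, y, z, fingers, ...]. A call has 1 to 20 rows; each row shifts and turns the commanded pose from where the row before left it, along the tool's axes as they then stand; what a row does not reach is not made up. A row lasts 1/8 s, in which the tool goes at most 62.5 mm and 10.7 degrees, less where a joint would pass 70% of its speed; a pose out of reach is approached as far as the arm can. A call with a gripper value outside its range is refused whole. The fingers move at their own pace and stop on an object; "squeeze" is the grip in N (left out, the last holds). Time passes only in rows, so rows that do not move let the fingers close. It gives the time, the measured TCP pose, the force and the opening at its end, in the units of the state.
- arm.get_obs(): the state, without advancing time (a new reading comes with each control period).
- arm.camera(name): name is "side" or "top"; returns (picture, depth): 480x640x3 uint8, red, green, blue; 480x640 float32, mm along the optical axis (not along the pixel's ray), 0 where there is no reading.
- arm.camera_params(name): a dict with "vertical_fov" (degrees; the focal length in pixels is half the picture's height over the tangent of half this angle, whatever the lens; pixels are square), "cx", "cy" (the principal point, pixels), "R" (3x3) and "t" (3): a world point X has camera coordinates R X + t. Camera axes: x right, y down, z forward; pixel columns grow to the right and rows downward; lengths in mm; the calibration is good to about 2 mm. A picture is of the moment at which its call begins. camera_params takes no time and is no camera call.
- arm.job_done(): hands the job in, once; it reports no verdict.
The state is a dict: "t": time; "qpos": joint angles; "qd": joint speeds; "joint_torque": joint torques, N m; "ee_pos": TCP position; "orientation": TCP orientation; "force": force on the tool from outside, world axes, zero at the start; "wrist_torque": the same for the moment, N m; "width": opening from 0.0 (shut) to 1.0 (fully open).
Only numpy, scipy, OpenCV 4.12 (cv2) and the standard library are available. Lean on these libraries where they do the work, as an engineer would, in place of code of your own. Each camera call takes 0.05 s, during which the arm holds its last target. There are 200 camera calls.

TASK

The bench scale has frozen: cut its power by popping the battery and seat it again. Press the orange release key right down and, with the key still down, trap the battery with the other finger as the spring throws it out, before it slides out of its bay; keep it stopped like that, part-way out, for about a second, then push it back fully home so that the catch clicks in, and move clear. Nothing is to be lifted or carried, and the butter on the platform and the things standing round the scale stay where they are.

Things in the scene. Friction and masses are not known exactly. Their poses are not given: they have to be found in the camera images.
- bench_scale: Light grey bench scale, 230 x 230 mm, fixed. Origin at the centre of its underside, z up, front along its own -x. Low front part (x -115 to -25 mm), deck at height 46 mm: display on the left (y -16 to 106 mm, rising to 62 mm), battery bay with orange key on the right. Rear part (x -25 to 115 mm): steel weighing platform, top at height 66 mm.
- bay (a point): Mouth of the battery bay: at the scale's front face, on the bay's middle line, at the bay floor, 12 mm above the worktop (scale frame x -115, y -65 mm). Axes as the scale's: the battery comes out along -x. The battery's origin lies here when it is home. To latch it, push it 1 to 2 mm past home (it stops 3 mm past); the catch then springs into it and it comes back to home.
- battery: Loose slick black battery, 220 g; its origin is at point bay when home, same axes. Body 50 mm wide, z 0 to 26, x -4 to 86 mm. In front a cover plate (x -14 to -4, 62 mm wide, z -4 to 29 mm) with an upright thumb ridge on it (x -14 to -4, 46 mm wide, up to z 58 mm). When freed a spring (7 N at home, 6 N at 25 mm out, over 60 mm) throws it out along -x at up to 0.8 m/s.
- ridge (a point): Middle of the top edge of the battery's thumb ridge, on its outer face (battery frame x -14, y 0, z 58 mm): 70 mm above the worktop, 24 mm above the deck. A finger standing in front of this face stops the battery.
- key_top (a point): Centre of the top face of the orange release key, 32 mm (x) by 40 mm (y), on the deck, on the bay's middle line 26 mm behind its mouth; 55 mm above the worktop when up, 48 mm right down. The ridge's outer face at home is 40 mm in front of it.
- release_key (a joint): How far the key is pressed down, m: 0 up, 0.007 right down. It starts to move at about 2 N and takes about 5 N at the bottom; the battery is freed at about 0.004. It springs up when let go, but while the battery is part-way out the catch rides under it and the key stays about 3 mm down; it comes fully up only when the battery is latched.
- butter: Wrapped butter stick, 33 x 120 x 32 mm, lying on the scale's platform, origin at the centre of its underside. Leave alone.
- vanilla: Brown bottle, 47 mm across, 118 mm high, standing to the right of the scale; origin at the centre of its underside. Leave alone.
- cutter_ring: Plain steel pastry ring, 71 mm across, 30 mm high, in front of the display; origin at the centre of its underside. Leave alone.
- soda_jar: Small jar with white cap, 40 mm across, 72 mm high, to the right of the scale's front; origin at the centre of its underside. Leave alone.

How it is judged (in metres and radians):
On the way:
1. with the key down, a finger stops the freed battery part-way out of its bay, for half a second (value of joint release_key above 0.0035 m and contact force between the fingers and release_key above 0.3 N and contact force between the fingers and battery above 0.3 N and x of battery in the frame of bay between -0.05 and -0.007 m and linear speed of battery below 0.03 m/s), for 0.5 s.
At the end, for the whole second after the job is handed in: The battery is back home (within 2.5 mm), latched and at rest, the release key is fully up (within 1.5 mm) and the butter lies on the platform (x of battery in the frame of bay above -0.0025 m and value of joint release_key below 0.0015 m and linear speed of battery below 0.01 m/s and height (world z) of battery below 0.016 m and z of butter in the frame of bench_scale above 0.06 m); the robot touches nothing.
It fails at once if the battery slides out of its bay (more than 60 mm) (x of battery in the frame of bay below -0.06 m).
It fails at once if the battery is lifted (more than 10 mm) (height (world z) of battery above 0.022 m).
It fails at once if the butter, the bottle, the pastry ring or the small jar is moved (more than 15 mm) (distance of any of butter, vanilla, cutter_ring, soda_jar from where it was at the start of the episode above 0.015 m).
It also fails if it takes over 38 s, if anything falls off the work surface, if the arm or the gripper's body presses on something with over 40 N, if the wrist force passes 120 N, or if a joint passes its speed limit or range.

## Working session

There is one attempt and no reset: what is moved stays moved. The work goes in short steps, Python scripts to look and compute and a tool call to move; the robot and the scene stay as the last step left them, time stands still between calls to the robot, and variables do not carry over. Pictures are saved under pics/ and viewed, about 8 in all and at most 12, crops included, and the job is handed in when it is done.

Besides the shell and the picture viewer there is one more tool, called after "Request:" as a command line: name --argument value ..., lists and objects as JSON in quotes. arm_command: Moves the arm, as the interface text tells. Its arguments: {"type":"object","properties":{"motion":{"type":"array"},"squeeze":{"type":"number"}},"required":["motion"]}

```bash
mkdir -p pics; cat > h.py <<'E'
import numpy as np,cv2
from rig import arm
def ray(P,u,v):
    f=240/np.tan(np.radians(P["vertical_fov"])/2);R=np.array(P["R"]);t=np.array(P["t"])
    d=R.T@np.array([(u-P["cx"])/f,(v-P["cy"])/f,1]);return -R.T@t,d
def onz(P,u,v,z):
    c,d=ray(P,u,v);return c+d*(z-c[2])/d[2]
def cloud(P,D):
    f=240/np.tan(np.radians(P["vertical_fov"])/2);R=np.array(P["R"]);t=np.array(P["t"])
    v,u=np.mgrid[:480,:640];X=np.stack([(u-P["cx"])/f*D,(v-P["cy"])/f*D,D],-1)
    return (X-t)@R
E
python3 - <<'E'
from h import *
o=arm.get_obs();print({k:np.round(v,3).tolist() for k,v in o.items()},arm.tcp_to_grasp)
for n in("top","side"):
    p,d=arm.camera(n);cv2.imwrite(f"pics/{n}0.png",p[:,:,::-1]);np.savez(f"{n}0.npz",p=p,d=d);print(n,arm.camera_params(n))
    hsv=cv2.cvtColor(p,cv2.COLOR_RGB2HSV);m=cv2.inRange(hsv,(5,150,120),(20,255,255))
    P=arm.camera_params(n);c=cloud(P,d)
    k,l,s,ce=cv2.connectedComponentsWithStats(m)
    for i in range(1,k):
        if s[i,4]>60: print(s[i],ce[i],np.median(c[l==i],0).round(1))
E
```

```text
{'t': 0.0, 'qpos': [1.022, 0.399, 0.045, 1.538, -0.019, 1.207, -0.051], 'qd': [-0.0, -0.001, -0.001, 0.0, -0.002, -0.001, -0.0], 'joint_torque': [0.001, -47.512, 1.365, -25.422, 0.012, 0.009, 0.0], 'ee_pos': [282.369, -584.764, 230.264], 'orientation': [[-0.9, -0.001, 0.435], [-0.435, 0.002, -0.9], [0.0, -1.0, -0.002]], 'force': [-0.289, 0.206, -0.327], 'wrist_torque': [-0.045, 0.001, 0.002], 'width': 1.0} 18.700000000000003
top {'vertical_fov': 42.07750439353026, 'cx': 313.2799336647176, 'cy': 240.1440041313144, 'R': array([[ 0.10540223, -0.9944145 , -0.00549223],
       [-0.97144848, -0.10178432, -0.21430772],
       [ 0.21255168,  0.02792393, -0.97675076]]), 't': array([-165.37757284,  607.7391054 ,  876.31126816])}
[343 271  29  25 557] [356.97845601 283.28186715] [ 564.9 -172.8   53.8]
side {'vertical_fov': 51.629459447258924, 'cx': 316.5921768385625, 'cy': 240.73904516241188, 'R': array([[ 0.9997743 , -0.00828063, -0.01956497],
       [-0.02034985, -0.63778046, -0.76994933],
       [-0.00610249,  0.77017369, -0.63780502]]), 't': array([-618.95082378,  -11.46612101,  986.0927589
[... 362 characters left out ...]
 100  21  42 124] [168.47580645 119.41129032] [215.9 491.7   2.2]
[315 101  32  23 125] [328.608 115.056] [650.3 419.5  35.5]
[163 210  34  40 635] [181.70393701 230.13543307] [353.1   1.7   2. ]
[ 89 214  34  62 702] [107.21509972 249.88603989] [221. -56.   2.]
[274 259  23  21 330] [284.71212121 269.18181818] [ 566.6 -177.2   56.4]
[519 272  42  85 249] [539.90763052 315.41365462] [ 975.5 -237.5    1.3]
[331 299  18  63 607] [340.58319605 333.51894563] [ 654.9 -271.1    1.6]
[374 314  17  21 111] [383.11711712 323.23423423] [ 723.5 -250.2    1.3]
[395 331  23  29 244] [409.02459016 346.61885246] [ 757.3 -296.1    1.6]
[554 366  20   6  65] [562.63076923 368.87692308] [ 988.5 -320.   -27.5]
```

View pics/top0.png

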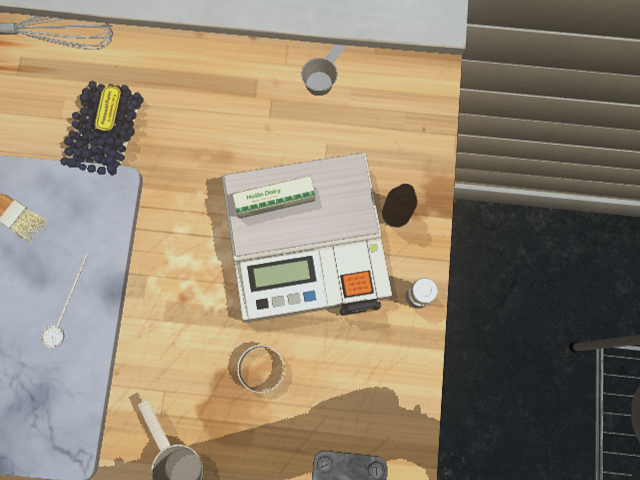

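View pics/side0.png

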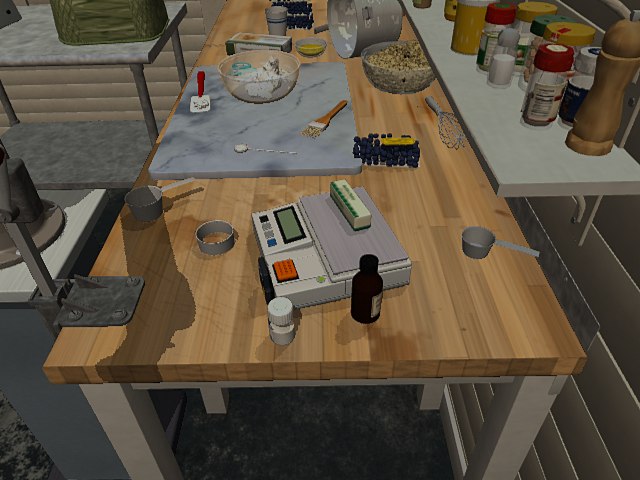

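```bash
python3 - <<'E'
from h import *
for n in("top","side"):
    z=np.load(n+"0.npz");P=arm.camera_params(n);c=cloud(P,z["d"])
    near=(abs(c[...,0]-640)<180)&(abs(c[...,1]+110)<180)&(z["d"]>0)
    for lo,hi in((59,72),(40,72)):
        m=(near&(c[...,2]>lo)&(c[...,2]<hi)).astype(np.uint8)
        m=cv2.morphologyEx(m,cv2.MORPH_OPEN,np.ones((5,5)))
        k,l,s,ce=cv2.connectedComponentsWithStats(m);i=1+np.argmax(s[1:,4])
        q=c[l==i];print(n,lo,cv2.minAreaRect(q[:,:2].astype(np.float32)),np.median(q[:,2]))
    hsv=cv2.cvtColor(z["p"],cv2.COLOR_RGB2HSV);m=cv2.inRange(hsv,(5,150,120),(20,255,255))
    k,l,s,ce=cv2.connectedComponentsWithStats(m)
    i=min(range(1,k),key=lambda i:np.hypot(*(ce[i]-((357,283) if n=="top" else (285,269)))))
    v,u=np.nonzero(l==i);w=np.array([onz(P,a,b,54.5)[:2] for a,b in zip(u,v)],np.float32)
    print("key",cv2.minAreaRect(w))
E
```

```text
top 59 ((677.0167236328125, -74.78753662109375), (131.30572509765625, 220.32424926757812), 15.302029609680176) 64.82323038275176
top 40 ((633.908203125, -86.77952575683594), (231.77159118652344, 230.1832733154297), 15.379674911499023) 60.21608744767628
key ((565.1078491210938, -172.68472290039062), (32.33866500854492, 39.46473693847656), 15.497021675109863)
side 59 ((678.61865234375, -75.96258544921875), (130.85098266601562, 223.08428955078125), 15.431469917297363) 67.69620105478906
side 40 ((627.0648193359375, -89.81341552734375), (243.5085906982422, 232.35409545898438), 15.36238956451416) 59.76262779292055
key ((566.5181884765625, -174.19752502441406), (30.809831619262695, 43.13142776489258), 15.73928165435791)
```

Request:
arm_command --motion '[0,-0.139,0,0,0,0,0.27,0,-0.139,0,0,0,0,0.27,0,-0.139,0,0,0,0,0.27,0,-0.139,0,0,0,0,0.27,0,-0.139,0,0,0,0,0.27,0,-0.139,0,0,0,0,0.27,0,-0.139,0,0,0,0,0.27,0,-0.139,0,0,0,0,0.27,0,-0.139,0,0,0,0,0.27,0,-0.139,0,0,0,0,0.27,0,0,0,-32,0,35,0.27,0,0,0,-32,0,35,0.27,0,0,0,-32,0,35,0.27,0,0,0,-32,0,35,0.27,0,0,0,-32,0,35,0.27,0,0,0,-32,0,35,0.27,0,0,0,-32,0,35,0.27,0,0,0,-32,0,35,0.27,0,0,0,-32,0,35,0.27,0,0,0,-32,0,35,0.27]' --squeeze 60

```text
t: 2.6
ee_pos: [535.3, -182.6, 231.0]
orientation: [[0.266, -0.001, 0.964], [-0.964, -0.0, 0.266], [-0.0, -1.0, -0.001]]
force: [0.2, -0.1, -1.0]
width: 0.633
```

Request:
arm_command --motion '[0,0,0,-1,30,0,0.27,0,0,0,0,40,0,0.27,0,0,0,0,40,0,0.27,0,0,0,0,30,0,0.27,0,0,0,0,0,0,0.27,0,0,0,0,0,0,0.27]'

```text
t: 3.35
ee_pos: [535.5, -183.0, 92.3]
orientation: [[0.266, 0.002, 0.964], [-0.964, -0.0, 0.266], [0.001, -1.0, 0.001]]
force: [-0.1, -0.0, -1.0]
width: 0.635
```

```bash
python3 - <<'E'
from h import *
o=arm.get_obs();print(o["ee_pos"],o["force"],o["width"])
ims=[]
for n,(x,y) in(("top",(280,180)),("side",(200,190))):
    p,d=arm.camera(n);np.savez(f"{n}1.npz",p=p,d=d)
    ims.append(cv2.resize(p[y:y+150,x:x+150,::-1],(400,400),interpolation=cv2.INTER_CUBIC))
cv2.imwrite("pics/c1.png",np.hstack(ims))
E
```

```text
[ 535.53844661 -183.03319882   92.29705853] [-0.11295255 -0.03896962 -0.98039489] 0.6352180599735107
```

View pics/c1.png

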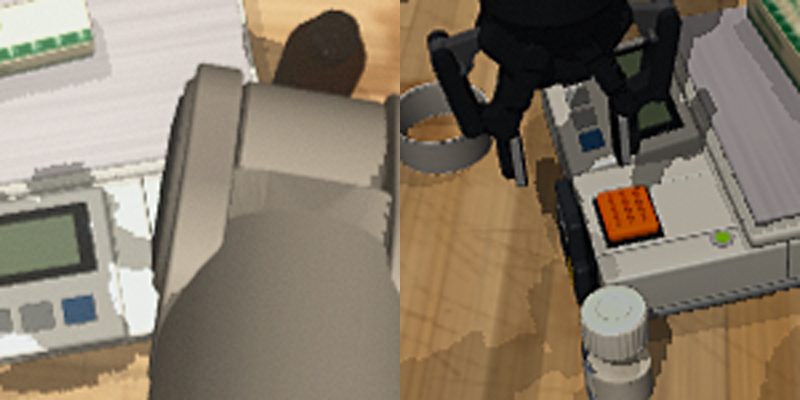

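```bash
python3 - <<'E'
from h import *
P=arm.camera_params("side")
for u,v,y in((284.4,251,-174),(245,259,-192),(234.5,250,-174)):
    c,d=ray(P,u,v);print((c+d*(y-c[1])/d[1]).round(1))
c=cloud(P,np.load("side1.npz")["d"])
for v in range(240,264,2): print(v,c[v,282:288:2].round(0).tolist(),c[v,242:248:2].round(0).tolist())
E
```

```text
[ 568.2 -174.    93. ]
[ 507.4 -192.    93.7]
[ 489.3 -174.    97.2]
240 [[567.0, -185.0, 125.0], [570.0, -184.0, 124.0], [572.0, -178.0, 119.0]] [[509.0, -203.0, 141.0], [511.0, -198.0, 137.0], [483.0, -34.0, 3.0]]
242 [[567.0, -186.0, 121.0], [570.0, -185.0, 121.0], [572.0, -179.0, 116.0]] [[509.0, -202.0, 137.0], [512.0, -203.0, 137.0], [484.0, -41.0, 3.0]]
244 [[567.0, -186.0, 118.0], [569.0, -184.0, 116.0], [625.0, -772.0, 608.0]] [[508.0, -203.0, 133.0], [511.0, -200.0, 131.0], [484.0, -46.0, 3.0]]
246 [[566.0, -187.0, 114.0], [569.0, -185.0, 113.0], [572.0, -181.0, 109.0]] [[508.0, -201.0, 128.0], [511.0, -201.0, 128.0], [484.0, -50.0, 1.0]]
248 [[566.0, -184.0, 108.0], [569.0, -187.0, 110.0], [566.0, -122.0, 55.0]] [[507.0, -201.0, 124.0], [510.0, -201.0, 124.0], [513.0, -199.0, 122.0]]
250 [[566.0, -188.0, 107.0], [569.0, -185.0, 104.0], [572.0, -183.0, 103.0]] [[507.0, -203.0, 122.0], [510.0, -202.0, 121.0], [512.0, -198.0, 118.0]]
252 [[565.0, -185.0, 101.0], [563.0, -125.0, 48.0], [566.0, -123.0, 47.0]] [[505.0, -197.0, 112.0], [510.0, -202.0, 117.0], [512.0, -201.0, 116.0]]
254 [[560.0, -129.0, 48.0], [563.0, -128.0, 46.0], [566.0, -130.0, 48.0]] [[505.0, -199.0, 111.0], [509.0, -201.0, 112.0], [511.0, -199.0, 110.0]]
256 [[560.0, -136.0, 49.0], [563.0, -135.0, 48.0], [567.0, -135.0, 48.0]] [[505.0, -200.0, 107.0], [509.0, -202.0, 108.0], [511.0, -201.0, 108.0]]
258 [[560.0, -139.0, 48.0], [563.0, -139.0, 47.0], [567.0, -139.0, 47.0]] [[481.0, -85.0, 1.0], [508.0, -201.0, 103.0], [511.0, -199.0, 102.0]]
260 [[560.0, -144.0, 47.0], [565.0, -155.0, 56.0], [568.0, -156.0, 58.0]] [[481.0, -91.0, 2.0], [485.0, -91.0, 2.0], [489.0, -91.0, 1.0]]
262 [[561.0, -159.0, 56.0], [565.0, -161.0, 58.0], [568.0, -160.0, 57.0]] [[482.0, -98.0, 3.0], [485.0, -96.0, 1.0], [489.0, -97.0, 2.0]]
```

Request:
arm_command --motion '[0,0,0,-2,12,0,0.27,0,0,0,0,12,0,0.27,0,0,0,0,10,0,0.27,0,0,0,0,4,0,0.27,0,0,0,0,2,0,0.27,0,0,0,0,0,0,0.27,0,0,0,0,0,0,0.27]'

```text
t: 4.32
ee_pos: [534.6, -181.1, 51.6]
orientation: [[0.266, 0.001, 0.964], [-0.964, -0.0, 0.266], [0.001, -1.0, 0.001]]
force: [-0.2, -0.5, 0.3]
width: 0.636
```

Request:
arm_command --motion '[0,0,0,0,2,0,0.27,0,0,0,0,0,0,0.27,0,0,0,0,0,0,0.27]'

```text
t: 4.7
ee_pos: [534.7, -181.1, 49.7]
orientation: [[0.266, 0.001, 0.964], [-0.964, -0.0, 0.266], [0.001, -1.0, 0.001]]
force: [-0.1, -1.3, 3.7]
width: 0.631
```

Request:
arm_command --motion '[0,0,0,0,3,0,0.27,0,0,0,0,3,0,0.27,0,0,0,0,0,0,0.27,0,0,0,0,0,0,0.27]'

```text
t: 5.2
ee_pos: [533.3, -181.4, 44.1]
orientation: [[0.265, -0.002, 0.964], [-0.964, -0.001, 0.265], [0.0, -1.0, -0.002]]
force: [-5.1, 0.1, 13.2]
width: 0.634
```

Request:
arm_command --motion '[0,0,0,0,0,0,0.27,0,0,0,0,0,0,0.27,0,0,0,0,0,0,0.27,0,0,0,0,0,0,0.27,0,0,0,0,0,0,0.27,0,0,0,0,0,0,0.27,0,0,0,0,0,0,0.27,0,0,0,0,0,0,0.27]'

```text
t: 6.2
ee_pos: [533.2, -181.4, 44.1]
orientation: [[0.265, -0.002, 0.964], [-0.964, -0.001, 0.265], [0.0, -1.0, -0.002]]
force: [-4.9, 0.1, 13.6]
width: 0.635
```

```bash
python3 - <<'E'
from h import *
o=arm.get_obs();print(o["ee_pos"],o["force"],o["width"])
n="side";p,d=arm.camera(n);np.savez("side2.npz",p=p,d=d)
cv2.imwrite("pics/c2.png",cv2.resize(p[210:330,220:340,::-1],(600,600),interpolation=cv2.INTER_CUBIC))
E
```

```text
[ 533.24220171 -181.42475422   44.14502226] [-4.92534589  0.12897235 13.61247349] 0.6347440882312709
```

View pics/c2.png

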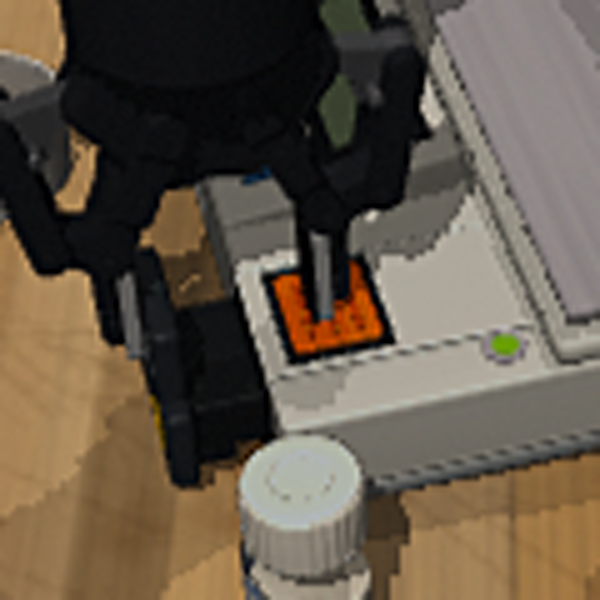

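Request:
arm_command --motion '[0,0,0,0,-3,0,0.27,0,0,0,0,-3,0,0.27,0,0,0,0,-3,0,0.27,0,0,0,0,-3,0,0.27,0,0,0,0,0,0,0.27,0,0,0,0,0,4,0.27,0,0,0,0,0,4,0.27,0,0,0,0,0,4,0.27,0,0,0,0,0,4,0.27,0,0,0,0,0,0,0.27,0,0,0,0,0,0,0.27]'

```text
t: 7.62
ee_pos: [546.0, -177.4, 54.1]
orientation: [[0.265, -0.008, 0.964], [-0.964, -0.0, 0.265], [-0.002, -1.0, -0.007]]
force: [-7.8, -1.3, 0.4]
width: 0.635
```

Request:
arm_command --motion '[0,0,0,0,0,2,0.27,0,0,0,0,0,2,0.27,0,0,0,0,0,2,0.27,0,0,0,0,0,0,0.27,0,0,0,0,0,0,0.27]'

```text
t: 8.25
ee_pos: [551.1, -176.0, 54.0]
orientation: [[0.265, -0.009, 0.964], [-0.964, -0.001, 0.265], [-0.002, -1.0, -0.009]]
force: [-8.7, -2.3, -0.4]
width: 0.634
```

Request:
arm_command --motion '[0,0,0,0,0,1,0.27,0,0,0,0,0,1,0.27,0,0,0,0,0,1,0.27,0,0,0,0,0,0,0.27,0,0,0,0,0,0,0.27]'

```text
t: 8.88
ee_pos: [554.3, -175.1, 54.0]
orientation: [[0.265, -0.008, 0.964], [-0.964, -0.0, 0.265], [-0.002, -1.0, -0.008]]
force: [-8.2, -2.2, -0.0]
width: 0.634
```

Request:
arm_command --motion '[0,0,0,0,0,1,0.27,0,0,0,0,0,1,0.27,0,0,0,0,0,0,0.27,0,0,0,0,0,0,0.27]'

```text
t: 9.38
ee_pos: [556.3, -174.6, 53.9]
orientation: [[0.265, -0.008, 0.964], [-0.964, -0.0, 0.265], [-0.002, -1.0, -0.008]]
force: [-9.2, -2.3, -0.7]
width: 0.636
```

Request:
arm_command --motion '[0,0,0,0,0,1,0.27,0,0,0,0,0,1,0.27,0,0,0,0,0,0,0.27,0,0,0,0,0,0,0.27]'

```text
t: 9.88
ee_pos: [556.6, -174.5, 53.8]
orientation: [[0.265, -0.012, 0.964], [-0.964, -0.001, 0.265], [-0.002, -1.0, -0.011]]
force: [-10.3, -2.6, 2.5]
width: 0.634
```

```bash
python3 - <<'E'
from h import *
n="side";p,d=arm.camera(n);np.savez("side3.npz",p=p,d=d)
cv2.imwrite("pics/c3.png",cv2.resize(p[210:330,220:340,::-1],(600,600),interpolation=cv2.INTER_CUBIC))
E
```

```text
(no output)
```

View pics/c3.png

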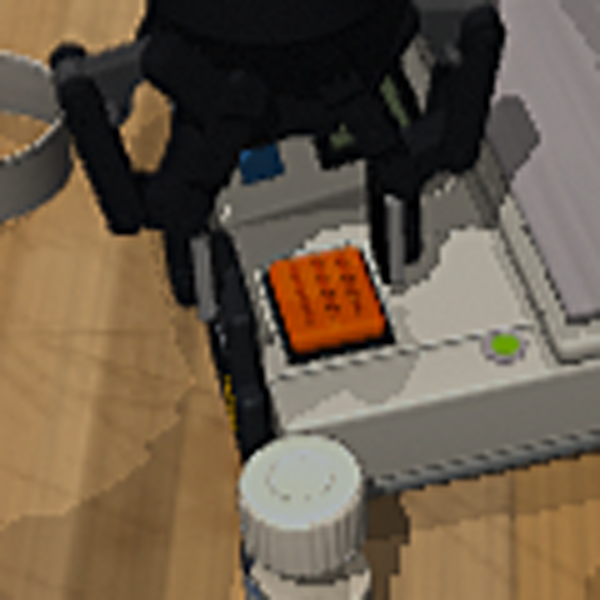

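Request:
arm_command --motion '[0,0,0,0,0,1,0.27,0,0,0,0,0,0,0.27,0,0,0,0,0,-2,0.27,0,0,0,0,0,-2,0.27,0,0,0,0,0,-2,0.27,0,0,0,0,0,-2,0.27,0,0,0,0,0,-2,0.27,0,0,0,0,0,0,0.27]'

```text
t: 10.92
ee_pos: [553.6, -175.5, 55.4]
orientation: [[0.266, 0.0, 0.964], [-0.964, 0.0, 0.266], [0.0, -1.0, 0.0]]
force: [-3.8, 0.1, -1.5]
width: 0.635
```

Request:
arm_command --motion '[0,0,0,0,0,-2,0.27,0,0,0,0,0,-2,0.27,0,0,0,0,0,0,0.27,0,0,0,0,0,0,0.27]'

```text
t: 11.42
ee_pos: [550.3, -176.6, 55.6]
orientation: [[0.266, 0.001, 0.964], [-0.964, -0.0, 0.266], [0.0, -1.0, 0.001]]
force: [-0.1, 0.4, -1.0]
width: 0.641
```

Contact is gone, so the battery is latched. Next I move clear.

Request:
arm_command --motion '[0,0,0,0,0,-4,0.27,0,0,0,0,0,-4,0.27,0,0,0,0,-10,0,0.27,0,0,0,0,-30,0,0.27,0,0,0,0,-40,0,0.27,0,0,0,0,-40,0,0.27,0,0,0,0,-40,0,0.27,0,0,0,20,0,-35,0.27,0,0,0,20,0,-35,0.27,0,0,0,20,0,-35,0.27,0,0,0,20,0,-35,0.27,0,0,0,0,0,0,0.27,0,0,0,0,0,0,0.27]'

```text
t: 13.05
ee_pos: [428.9, -292.6, 216.0]
orientation: [[0.266, 0.001, 0.964], [-0.964, -0.0, 0.266], [0.0, -1.0, 0.001]]
force: [0.3, -0.6, 0.6]
width: 0.638
```

```bash
python3 - <<'E'
from h import *
o=arm.get_obs();print(o["t"],o["ee_pos"],o["force"])
ims=[]
for n,(x,y) in(("top",(330,220)),("side",(220,210))):
    p,d=arm.camera(n);P=arm.camera_params(n);ims.append(cv2.resize(p[y:y+120,x:x+120,::-1],(400,400),interpolation=cv2.INTER_CUBIC))
    hsv0=np.load(n+"0.npz")
    for q,dd in((hsv0["p"],hsv0["d"]),(p,d)):
        m=cv2.inRange(cv2.cvtColor(q,cv2.COLOR_RGB2HSV),(5,150,120),(20,255,255));k,l,s,ce=cv2.connectedComponentsWithStats(m)
        i=min(range(1,k),key=lambda i:np.hypot(*(ce[i]-((357,283) if n=="top" else (285,269)))))
        print(n,ce[i],s[i,4],np.median(cloud(P,dd)[l==i],0))
    diff=np.abs(p.astype(int)-hsv0["p"]).sum(2)>90
    print("changed px near scale",diff[150:330,220:440].sum())
cv2.imwrite("pics/c4.png",np.hstack(ims))
E
```

```text
13.05 [ 428.89347112 -292.59715682  215.95230076] [ 0.30317206 -0.56106088  0.62095906]
top [356.97845601 283.28186715] 557 [ 564.91497923 -172.82744051   53.838521  ]
top [356.9497307 283.2962298] 557 [ 564.99136614 -172.64179942   52.94415174]
changed px near scale 2204
side [284.71212121 269.18181818] 330 [ 566.56939998 -177.19542009   56.44703061]
side [284.82727273 269.4969697 ] 330 [ 566.85547421 -178.04033704   55.78504531]
changed px near scale 3603
```

View pics/c4.png

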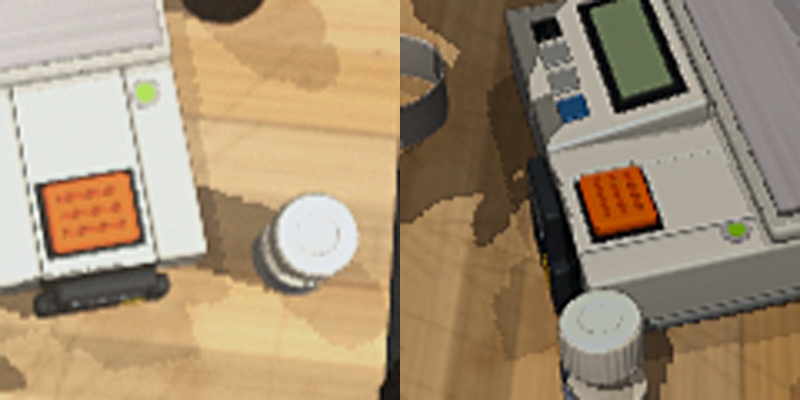

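```bash
python3 - <<'E'
from h import *
for n,c0 in(("top",(357,283)),("side",(285,269))):
    P=arm.camera_params(n);z0=np.load(n+"0.npz")
    F=[(z0["p"],z0["d"])]+[arm.camera(n) for _ in range(5)]
    for p,d in F:
        m=cv2.inRange(cv2.cvtColor(p,cv2.COLOR_RGB2HSV),(5,150,120),(20,255,255));k,l,s,ce=cv2.connectedComponentsWithStats(m)
        i=min(range(1,k),key=lambda i:np.hypot(*(ce[i]-c0)));c=cloud(P,d)
        near=(np.hypot(c[...,0]-565,c[...,1]+173)<75)
        deck=near&(abs(c[...,2]-46)<4)
        # ridge top: dark points ahead of the key, in bay frame
        a=np.radians(15.4);X=c[...,:2]-[565.5,-173];bx=X@[np.cos(a),np.sin(a)]+26;by=X@[-np.sin(a),np.cos(a)]
        r=(p.max(2)<70)&(c[...,2]>60)&(c[...,2]<78)&(abs(by)<24)&(bx<5)&(bx>-40)
        print(n,ce[i].round(2),"key z mean",c[l==i][:,2].mean().round(2),"deck",c[deck][:,2].mean().round(2),"ridge n",r.sum(),np.percentile(bx[r],[5,50,95]).round(1))
E
```

```text
top [356.98 283.28] key z mean 53.66 deck 45.21 ridge n 84 [-14.6 -11.   -4.9]
top [356.93 283.3 ] key z mean 57.81 deck 45.29 ridge n 56 [-14.9  -9.3  -4.7]
top [356.91 283.32] key z mean 57.77 deck 45.28 ridge n 50 [-14.8 -10.6  -4.7]
top [356.93 283.3 ] key z mean 56.04 deck 45.25 ridge n 52 [-14.5  -8.5  -4.8]
top [356.95 283.3 ] key z mean 56.16 deck 45.3 ridge n 56 [-14.7  -9.2  -4.8]
top [356.95 283.3 ] key z mean 56.14 deck 45.26 ridge n 60 [-14.6 -10.7  -4.8]
side [284.71 269.18] key z mean 57.96 deck 47.47 ridge n 155 [-13.7  -9.4  -4.3]
side [284.83 269.5 ] key z mean 57.22 deck 47.47 ridge n 161 [-13.8  -9.3  -4.1]
side [284.83 269.5 ] key z mean 58.9 deck 47.49 ridge n 161 [-13.9  -9.4  -4.4]
side [284.83 269.5 ] key z mean 57.18 deck 47.46 ridge n 163 [-13.9  -9.5  -4.3]
side [284.83 269.5 ] key z mean 55.52 deck 47.46 ridge n 161 [-14.   -9.5  -4.3]
side [284.83 269.5 ] key z mean 57.24 deck 47.45 ridge n 161 [-13.9  -9.3  -4.3]
```

```bash
python3 - <<'E'
from h import *
F={k:np.load(k+".npz")["p"] for k in("side0","side1","side3")};F["now"]=arm.camera("side")[0]
g=lambda p:cv2.cvtColor(p,cv2.COLOR_RGB2HSV)[255:286,268:304,0].astype(np.float32)
for k,p in F.items():
    m=cv2.inRange(cv2.cvtColor(p,cv2.COLOR_RGB2HSV),(3,150,60),(22,255,255))[250:290,265:305]
    v,u=np.nonzero(m);print(k,len(v),v.mean()+250,v.min()+250,v.max()+250,u.mean()+265)
P=arm.camera_params("side");f=240/np.tan(np.radians(P["vertical_fov"])/2)
for z in(55,54,52,48):
    q=P["R"]@[565.5,-173,z]+P["t"];print(z,f*q[1]/q[2]+P["cy"])
E
```

```text
side0 350 269.36 259 279 284.81142857142856
side1 353 269.4447592067989 259 280 284.75354107648724
side3 356 269.54213483146066 259 289 284.6123595505618
now 352 269.8011363636364 260 280 284.8494318181818
55 268.16502024611697
54 268.6122922616494
52 269.5047393082081
48 271.28129120056565
```

```bash
python3 - <<'E'
from h import *
F={k:np.load(k+".npz")["p"] for k in("side0","side1","side2","side3")};F["now"]=arm.camera("side")[0]
for k,p in F.items():
    f=p.astype(float);w=np.clip(f[...,0]-f[...,2]-40,0,80)[250:290,265:305]   # soft orange weight, subpixel
    m=cv2.inRange(w,20,80);n,l,s,ce=cv2.connectedComponentsWithStats(m);i=1+np.argmax(s[1:,4])
    out=[]
    for col in range(12,22,3):   # far and near edge, half level, per column
        c=w[:,col]*(l[:,col]==i);r=np.nonzero(c>20)[0];out.append((r.min()+250,r.max()+250))
    wm=w*cv2.dilate((l==i).astype(np.uint8),np.ones((3,3)));v,u=np.mgrid[250:290,265:305]
    print(k,round((wm*v).sum()/wm.sum(),2),round((wm*u).sum()/wm.sum(),2),out)
E
```

```text
side0 269.29 284.79 [(np.int64(262), np.int64(276)), (np.int64(261), np.int64(279)), (np.int64(261), np.int64(279)), (np.int64(260), np.int64(278))]
side1 269.36 284.78 [(np.int64(262), np.int64(276)), (np.int64(261), np.int64(279)), (np.int64(261), np.int64(279)), (np.int64(260), np.int64(278))]
side2 272.71 285.13 [(np.int64(265), np.int64(275)), (np.int64(269), np.int64(280)), (np.int64(275), np.int64(279)), (np.int64(274), np.int64(279))]
side3 269.29 284.78 [(np.int64(262), np.int64(276)), (np.int64(261), np.int64(279)), (np.int64(261), np.int64(279)), (np.int64(260), np.int64(278))]
now 269.61 284.84 [(np.int64(262), np.int64(276)), (np.int64(262), np.int64(280)), (np.int64(261), np.int64(279)), (np.int64(260), np.int64(278))]
```

```bash
python3 - <<'E'
from h import *
o=arm.get_obs();print(o["t"],o["force"]);print(arm.job_done())
E
```

```text
13.75 [ 0.03615089  0.00905101 -0.06081536]
the job is handed in; nothing more can be done
None
```

The battery was popped, caught part-way out and pushed back until the catch held. I handed the job in at 13.75 s with the arm clear; no verdict came back.

- **Stop:** One finger held the key right down while the other stopped the battery about 20 mm out. It stayed there for just over a second, pressing on the finger with about 5 N.
- **Reseat:** I raised the tips off the key and pushed the battery in to its stop. When I backed off, the force on the finger fell to zero and the battery did not follow, so it is latched. The ridge measures at its starting position in both views (about 14 mm in front of the bay mouth on its outer face).
- **Key:** While the battery was being pushed in, the key looked exactly as high as at the start. After release the side view puts it about 0.3 pixel lower, or roughly 0.7 mm if that is real and not shading. That is inside the 1.5 mm limit, and it did not change over several frames. Depth readings of the key scattered by a few millimetres, too much to settle it.
- **Surroundings:** Nothing touched the butter, bottle, ring or jar as far as I could see. I did not re-measure their positions; my only image comparison around the scale was inconclusive.

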